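# Index the loaded carriage of a tube reader and start its lane

## Task

One of the tube reader's two sprung carriages holds the capped sample tube, the other a short black reference plug. With the fingertips, push the sample tube's carriage by its upright push plate all the way in, then let go so that it springs back and the stop pin catches it at the middle (reading) position, and then press down the start key at the back of that same lane and release it. Only push, never grasp or lift: leave the tube, the plug, the stop pins, the other carriage and its key untouched, and do not shift the things standing around.

Things in the scene. Friction and masses are not known exactly. Their poses are not given: they have to be found in the camera images.
- reader: white tube reader, fixed, 190 x 212 mm; origin on the worktop midway between its lanes, x from front (push plates) to back, z up. Lanes along x at y = +55 mm (left) and -55 (right). Between them an optics block, x -30 to 55, y -32 to 32, 85 high, with a tilted display at its back (to 100 high); behind the lanes a console, x 53 to 105, 60 high, with the keys on top
- sample_tube: sample tube with a purple cap, 13 mm across, cap 17 mm, 104 mm long, standing loose in the well of one carriage; origin at its lower end (18 mm over the worktop, in the loading position at reader x = -45 mm; its top is 122 mm over the worktop), z up along it. Its y in the reader's frame tells the lane: > 0 left, < 0 right
- plug: black stepped reference plug, 13 mm across, head 19 mm, 62 mm long, standing loose in the well of the other carriage; origin at its lower end, z up
- push_plate_left: aluminium push plate of the left carriage (the lane on the reader's +y side is 'left'), 38 mm wide, 9 mm thick, upright, with a ridged rubber pad; spans 35 mm below to 25 mm above this point (z 15 to 75 mm over the worktop). Origin: middle of its front face, the face to push; x = direction to push (into the reader), z up. The fixed base plate under it is 12 mm high; nothing else is in front of it
- push_plate_right: aluminium push plate of the right carriage (the lane on the reader's +y side is 'left'), 38 mm wide, 9 mm thick, upright, with a ridged rubber pad; spans 35 mm below to 25 mm above this point (z 15 to 75 mm over the worktop). Origin: middle of its front face, the face to push; x = direction to push (into the reader), z up. The fixed base plate under it is 12 mm high; nothing else is in front of it
- carriage_left (a joint): travel of the left carriage (m) along reader +x. 0 = out, loading position, held there by its spring (3 N); 0.060 = inner stop (7 N). From 0.010 to 0.038 its tooth lifts the stop pin (up to 3 N more); past 0.039 the pin has dropped in front of the tooth. Let go then, it springs back, damped (20 N s/m), until the pin stops it at 0.038, the reading position; let go earlier, it returns to 0
- carriage_right (a joint): travel of the right carriage (m) along reader +x. 0 = out, loading position, held there by its spring (3 N); 0.060 = inner stop (7 N). From 0.010 to 0.038 its tooth lifts the stop pin (up to 3 N more); past 0.039 the pin has dropped in front of the tooth. Let go then, it springs back, damped (20 N s/m), until the pin stops it at 0.038, the reading position; let go earlier, it returns to 0
- pin_left (a joint): lift in m of the left lane's vertical sprung stop pin (8 mm steel plunger with a knurled dark head 17 mm across, top of head at z = 72 mm, beside the lane on its outer side): 0 = down, about 0.0085 on top of the tooth. It works by itself
- pin_right (a joint): lift in m of the right lane's vertical sprung stop pin (8 mm steel plunger with a knurled dark head 17 mm across, top of head at z = 72 mm, beside the lane on its outer side): 0 = down, about 0.0085 on top of the tooth. It works by itself
- pin_head_left: knurled head of the left stop pin, origin at its underside centre
- pin_head_right: knurled head of the right stop pin, origin at its underside centre
- key_left (a joint): press of the left lane's start key in m: 0 = up, 0.005 = fully down (about 4 N); springs back
- key_right (a joint): press of the right lane's start key in m: 0 = up, 0.005 = fully down (about 4 N); springs back
- key_left_top (a point): middle of the top of the left start key, a round grey key 22 mm across in a black collar on the console's top at the back of the left lane (reader x = 74 mm, y = +68 mm); pressed straight down
- key_right_top (a point): middle of the top of the right start key, the same at reader x = 74 mm, y = -68 mm; pressed straight down
- cup: specimen cup with an orange lid, 44 mm across, 53 mm high, standing to the left of the reader; origin under its centre
- cup_2: specimen cup with a blue lid, 44 mm across, 53 mm high; origin under its centre
- decapper: waisted orange tube decapper, 35 mm across, 70 mm high, standing to the right of the reader; origin under its centre
- scanner: dark hand scanner lying on its side, 88 x 207 x 54 mm, at the right; origin under its centre
- wipe_pack: pale wipe pack, 112 x 75 x 41 mm, at the front right edge; origin under its centre
- forceps: steel forceps lying flat, 131 mm long, 10 mm high, at the front left edge; origin under its centre
- marker: felt marker with a blue cap lying flat, 139 mm long, at the front left edge; origin at one end, z along it

How it is judged:
By the outcome, as a careful person would: the job done as asked, in the order asked, and still so for the second after the job is handed in, with the robot touching nothing.
It also fails if it takes over 51 s, if anything falls off the work surface, if the arm or the gripper's body presses on something with over 40 N, if the wrist force passes 120 N, or if a joint passes its speed limit or range.

## Robot

A 6-joint arm with a two-finger parallel gripper is mounted at the origin on a cart in front of the work surface, level with it; the furniture and walls round the work are solid. World frame = base frame: x ahead of the robot, y to its left, z up, the work surface at z = 0. Lengths are in m, angles in rad, forces in N, time in s.
With the tool pointing down it reaches from about 0.3 to 0.775 m from the base axis. Payload 14.6 kg.
Tool frame: the origin (TCP) lies at the very end of the fingers, on their centre line; the grasp point (between the pads) lies 19 mm behind it; z points along the fingers, y is the line along which they close (so a half turn about z gives the same grasp; the last joint's range is limited). The gripper opens to 94 mm and grips with 3 to 60 N. Pads are 16 mm wide; open, the fingers measure 119 mm over their backs; the gripper's body (75 mm by 177 mm) begins 78 mm behind the grasp point.
Start: joints at [-1.389, 0.3, 1.521, -0, 1.321, -0.067], TCP at [0.135, -0.533, 0.205] pointing down, gripper open.
Joint ranges: [-3.03, 3.03], [-0.79, 2.21], [0.23, 2.52], [-1.04, 4.18], [0, 3.07], [-2.55, 2.55]. Speed limits (rad/s): [2.22, 2.22, 2.57, 3.14, 3.14, 3.14].

## Interface

Orientations are given as [roll, pitch, yaw] about the fixed x, y, z axes, in that order (R = Rz(yaw) Ry(pitch) Rx(roll)).
In Python, from station import ctrl gives the robot as it stands. The module is installed in compiled form; this text tells all that it offers.
- The arm moves only by the tool play_rows, never from a script. Its argument "commands" is a list of rows, each a list of 7 numbers: the shift along the tool's x, y, z in m, then the turn, a rotation vector about the tool's x, y, z in degrees, then the closure, from -1 (fully open) to 1 (shut). A call has 1 to 20 rows; each row shifts and turns the commanded pose from where the row before left it, along the tool's axes as they then stand; what a row does not reach is not made up. A row lasts 1/12 s, in which the tool goes at most 41.7 mm and 7.16 degrees, less where a joint would pass 70% of its speed; a pose out of reach is approached as far as the arm can. A call is refused whole if a number of a shift passes 0.0417 or a number of a turn 7.16, either way. A call with a gripper value outside its range is refused whole. The fingers move at their own pace and stop on an object; "force" is the grip in N (left out, the last holds). Time passes only in rows, so rows that do not move let the fingers close. It gives the time, the measured TCP pose, the force, the opening and the grip force at its end, in the units of the state.
- ctrl.get_obs(): the state, without advancing time (a new reading comes with each control period).
- ctrl.camera(name): name is "scene" or "top" or "wrist"; returns the picture (400x640x3 uint8, blue, green, red); there is no depth.
- ctrl.camera_model(name): a dict with "fx", "fy", "cx", "cy" (pixels), "rvec" (rotation vector, rad) and "tvec" (3), from world to camera coordinates, as OpenCV has them. Camera axes: x right, y down, z forward; pixel columns grow to the right and rows downward; lengths in m; the calibration is good to about 2 mm. A picture is of the moment at which its call begins: read the wrist's pose just before it. camera_model takes no time and is no camera call; for the wrist camera it gives the pose at the moment of the call.
- ctrl.hand_in(): hands the job in; it is judged then, once.
The state is a dict: "time_s": time; "qpos": joint angles; "joint_vel": joint speeds; "tau": joint torques, N m; "ee_pos": TCP position; "eef_rot": TCP orientation; "force": force on the tool from outside, world axes, zero at the start; "moment": the same for the moment, N m; "grip_width": finger opening in m; "grip_force": force on a finger pad.
Only numpy, scipy, OpenCV 4.12 (cv2) and the standard library are available. Lean on these libraries where they do the work, as an engineer would, in place of code of your own. Each camera call takes 0.05 s, during which the arm holds its last target. There are 200 camera calls.

## Working session

There is one attempt and no reset: what is moved stays moved. The work goes in short steps, Python scripts to look and compute and a tool call to move; the robot and the scene stay as the last step left them, time stands still between calls to the robot, and variables do not carry over. Pictures are saved under pics/ and viewed, at most 10 in all, crops included, and the job is handed in when it is done.

Besides the shell and the picture viewer there is one more tool, called after "Emit:" as name(argument=value, ...), one argument or row to a line, values as JSON. play_rows: Moves the arm, as the interface text tells. Its arguments: {"type":"object","properties":{"commands":{"type":"array","items":{"type":"array","items":{"type":"number"}}},"force":{"type":"number"}},"required":["commands"]}

```bash
mkdir -p pics; python3 - <<'E'
from station import ctrl
import cv2
for n in("scene","top"):
    cv2.imwrite(f"pics/{n}0.png",ctrl.camera(n)); print(n,ctrl.camera_model(n))
o=ctrl.get_obs(); print(o["time_s"],o["ee_pos"],o["eef_rot"],o["grip_width"])
E
```

```text
scene {'fx': 419.37041744163514, 'fy': 419.37041744163514, 'cx': 315.56377945874885, 'cy': 190.7915097577707, 'rvec': array([ 0.67622916, -2.5023064 ,  1.34462073]), 'tvec': array([0.41546439, 0.23008975, 0.83116314])}
top {'fx': 363.9514373118028, 'fy': 363.9514373118028, 'cx': 326.203976066783, 'cy': 194.7674793500377, 'rvec': array([ 2.17202444, -2.16944542,  0.15588196]), 'tvec': array([-0.05258232,  0.52396015,  0.89026451])}
0.1 [ 0.13539194 -0.5328355   0.20496348] [-3.14059944e+00 -7.38270085e-05  2.48778324e-01] 0.09386482181622774
```

View pics/scene0.png

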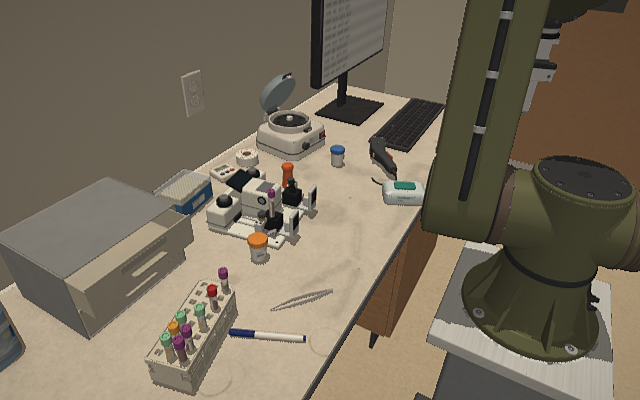

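View pics/top0.png

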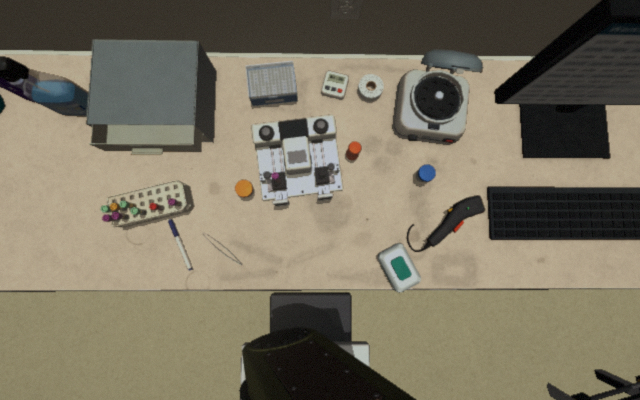

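The top view shows the reader at about px (298,160). The purple cap is near (275,177), in the image-left lane (the robot's left), with keys near (266,133) and (320,126). I'll zoom in next.

```bash
python3 - <<'E'
import cv2
a=cv2.imread("pics/top0.png")[105:215,240:360]; cv2.imwrite("pics/topc.png",cv2.resize(a,None,fx=5,fy=5,interpolation=cv2.INTER_CUBIC))
a=cv2.imread("pics/scene0.png")[155:255,200:330]; cv2.imwrite("pics/scenec.png",cv2.resize(a,None,fx=6,fy=6,interpolation=cv2.INTER_CUBIC))
E
```

```text
(no output)
```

View pics/topc.png

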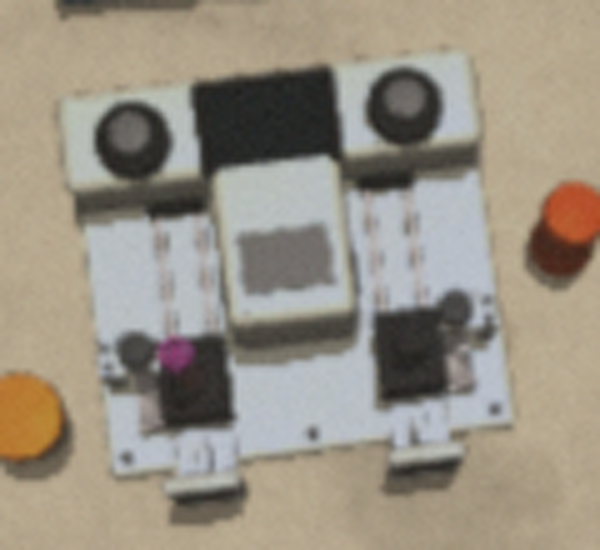

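View pics/scenec.png

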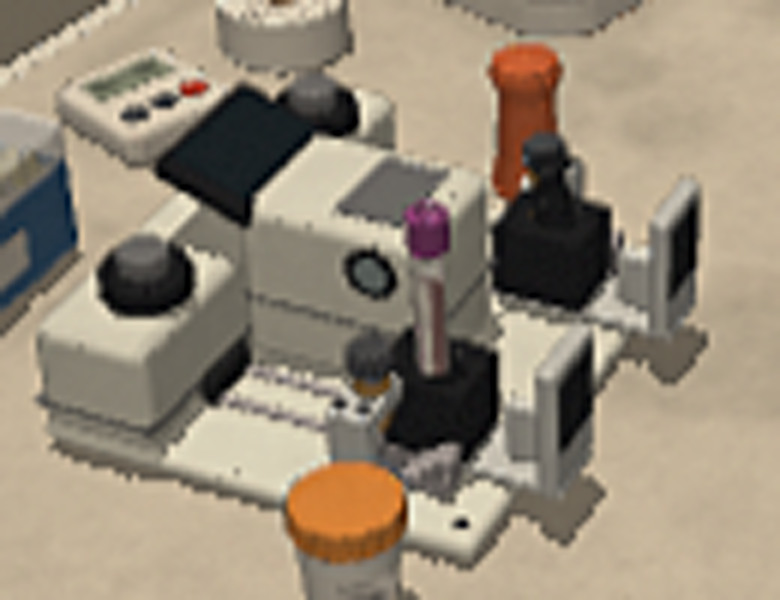

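The sample tube is in the left lane, with its cap at crop px (176,352). The left push plate's top edge runs (168..242, 490), and the left key is at (128,130). The scene view agrees.

```bash
cat > h.py <<'E'
from station import ctrl
import cv2,numpy as np
def ray(n,uv,m=None):
    m=m or ctrl.camera_model(n); R=cv2.Rodrigues(m["rvec"])[0]
    d=R.T@np.array([(uv[0]-m["cx"])/m["fx"],(uv[1]-m["cy"])/m["fy"],1]); return -R.T@m["tvec"],d
def onz(n,uv,z,m=None):
    c,d=ray(n,uv,m); return c+d*(z-c[2])/d[2]
def tri(a,b):
    (c,d),(e,f)=a,b; s=np.linalg.lstsq(np.c_[d,-f],e-c,rcond=None)[0]
    p,q=c+d*s[0],e+f*s[1]; return (p+q)/2,np.linalg.norm(p-q)
def fit(P,W): # reader xy -> world xy
    P,W=np.array(P),np.array(W)[:,:2]; p,w=P.mean(0),W.mean(0); a,b=P-p,W-w
    t=np.arctan2((a[:,0]*b[:,1]-a[:,1]*b[:,0]).sum(),(a*b).sum()); R=np.array([[np.cos(t),-np.sin(t)],[np.sin(t),np.cos(t)]])
    return t,R,w-R@p
E
python3 - <<'E'
from h import *
T=lambda x,y:((x+.5)/5-.5+240,(y+.5)/5-.5+105)
S=lambda x,y:((x+.5)/6-.5+200,(y+.5)/6-.5+155)
for nm,t,s in[("keyL",(128,131),(148,252)),("keyR",(405,98),(313,88)),("cap",(176,352),(428,208))]:
    print(nm,tri(ray("top",T(*t)),ray("scene",S(*s))))
P=[(.074,.068),(.074,-.068),(-.105,.106),(-.105,-.106),(-.045,.055)]
W=[onz("top",T(*p),z) for p,z in[((128,131),.072),((405,98),.072),((115,475),.012),((512,424),.012),((176,352),.122)]]
t,R,o=fit(P,W); print("yaw",t,"o",o); print((np.array(W)[:,:2]-o)@R)
for nm,p,z in[("plL0",(168,492),.075),("plL1",(242,486),.075),("plR0",(388,465),.075),("plR1",(462,455),.075),("pinL",(136,350),.072),("pinR",(455,306),.072)]:
    w=onz("top",T(*p),z); print(nm,w,(w[:2]-o)@R)
E
```

```text
keyL (array([0.67324172, 0.097084  , 0.08104909]), np.float64(0.0037267591628325526))
keyR (array([ 0.69218027, -0.03730261,  0.08081466]), np.float64(0.0009680878879576043))
cap (array([0.55766349, 0.06750516, 0.12461521]), np.float64(0.0009003580092207992))
yaw 0.14303293066679648 o [0.61988972 0.02180073]
[[ 0.06825165  0.06857737]
 [ 0.06639897 -0.06911654]
 [-0.09256836  0.10381894]
 [-0.09493639 -0.1027878 ]
 [-0.05414586  0.05450802]]
plL0 [0.49861666 0.07632305 0.075     ] [-0.11226272  0.07125251]
plL1 [0.50158728 0.04091536 0.075     ] [-0.11436965  0.03578295]
plR0 [ 0.51191569 -0.02921525  0.075     ] [-0.11414354 -0.03510377]
plR1 [ 0.51686358 -0.06493763  0.075     ] [-0.11433825 -0.07116667]
pinL [0.56819467 0.0933766  0.072     ] [-0.04096432  0.07821387]
pinR [ 0.59064932 -0.06178572  0.072     ] [-0.04085669 -0.07856479]
```

Refined with the base front at x = -85 mm, the reader origin is about (0.611, 0.0205) with yaw 0.143. The push plate's front is at about (0.4995, 0.060) and the key at about (0.674, 0.098, 0.080). I'll go to a point in front of the plate, with fingers closed.

Emit:
play_rows(
  commands=[
    [0,0,0,0,0,6.07,1],
    [0.0226,-0.0297,0,0,0,0,1],
    [0.0226,-0.0297,0,0,0,0,1],
    [0.0226,-0.0297,0,0,0,0,1],
    [0.0226,-0.0297,0,0,0,0,1],
    [0.0226,-0.0297,0,0,0,0,1],
    [0.0226,-0.0297,0,0,0,0,1],
    [0.0226,-0.0297,0,0,0,0,1],
    [0.0226,-0.0297,0,0,0,0,1],
    [0.0226,-0.0297,0,0,0,0,1],
    [0.0226,-0.0297,0,0,0,0,1],
    [0.0226,-0.0297,0,0,0,0,1],
    [0.0226,-0.0297,0,0,0,0,1],
    [0.0226,-0.0297,0,0,0,0,1],
    [0.0226,-0.0297,0,0,0,0,1],
    [0.0226,-0.0297,0,0,0,0,1],
    [0.0226,-0.0297,0,0,0,0,1],
    [0.0226,-0.0297,0,0,0,0,1],
    [0.0226,-0.0297,0,0,0,0,1],
    [0,0,0,0,0,0,1],
  ],
  force=10,
)

```text
time_s: 1.77
ee_pos: [0.4634, 0.0583, 0.205]
eef_rot: [-3.141, 0.0, 0.147]
force: [0.3, -0.5, -0.0]
grip_width: 0.0007
grip_force: 0.0
```

```bash
python3 - <<'E'
from h import *
m=ctrl.camera_model("wrist"); print({k:(v.tolist() if hasattr(v,'tolist') else v) for k,v in m.items()})
cv2.imwrite("pics/w1.png",ctrl.camera("wrist")); o=ctrl.get_obs(); print(o["ee_pos"],o["eef_rot"])
E
```

```text
{'fx': 291.9586736022833, 'fy': 291.9586736022833, 'cx': 319.07819555109097, 'cy': 200.40078966408024, 'rvec': [-2.21014057344163, 1.9081305661584285, 0.2681875942166035], 'tvec': [-0.010412688092140718, 0.4203917338926469, 0.51988423994359]}
[0.46235697 0.05617551 0.20478302] [-3.14131151e+00  1.24031358e-03  1.46614711e-01]
```

View pics/w1.png

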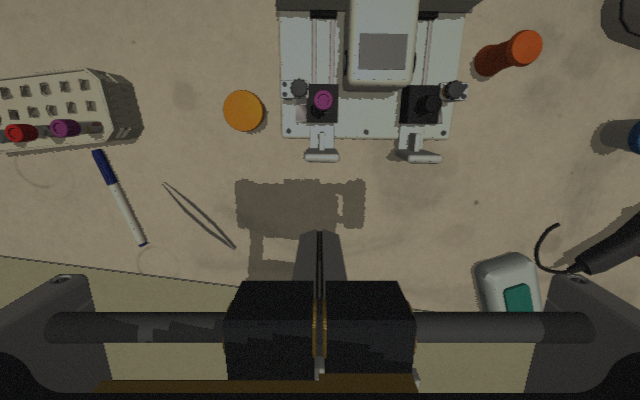

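The wrist view shows the left plate's top front edge at px (305..339, 160), the right plate's at (406..441, 160), the cap at (322,100) and the lane square to the tool.

```bash
python3 - <<'E'
from h import *
m=ctrl.camera_model("wrist"); o=ctrl.get_obs()
for nm,p,z in[("pl0",(305,160),.075),("pl1",(339,161),.075),("pr0",(406,162),.075),("pr1",(441,161),.075),("cap",(322.5,100),.122),("bfl",(282,137.5),.012),("bfr",(449,139),.012),("pinL",(299,87.5),.072),("pinR",(456,89),.072)]:
    print(nm,onz("wrist",p,z,m).round(4))
print(o["ee_pos"],o["eef_rot"])
E
```

```text
pl0 [0.496  0.0755 0.075 ]
pl1 [0.5002 0.0397 0.075 ]
pr0 [ 0.5095 -0.0308  0.075 ]
pr1 [ 0.516  -0.0673  0.075 ]
cap [0.5557 0.0663 0.122 ]
bfl [0.5103 0.1094 0.012 ]
bfr [ 0.539  -0.0974  0.012 ]
pinL [0.5667 0.0912 0.072 ]
pinR [ 0.5882 -0.0647  0.072 ]
[0.46235697 0.05617551 0.20478302] [-3.14131151e+00  1.24031358e-03  1.46614711e-01]
```

Emit:
play_rows(
  commands=[
    [0,0.003,0.03,0,0,0.4,1],
    [0,0,0.03,0,0,0,1],
    [0,0,0.03,0,0,0,1],
    [0,0,0.03,0,0,0,1],
    [0,0,0.02,0,0,0,1],
    [0,0,0.016,0,0,0,1],
    [0,0,0,0,0,0,1],
    [0,0,0,0,0,0,1],
  ],
)

```text
time_s: 2.48
ee_pos: [0.4619, 0.0503, 0.0495]
eef_rot: [-3.142, 0.001, 0.135]
force: [-0.3, 0.9, 0.6]
grip_width: 0.0007
grip_force: 0.0
```

Emit:
play_rows(
  commands=[
    [0.01,0,0,0,0,0,1],
    [0.008,0,0,0,0,0,1],
    [0.006,0,0,0,0,0,1],
    [0.006,0,0,0,0,0,1],
    [0.006,0,0,0,0,0,1],
    [0.006,0,0,0,0,0,1],
    [0.006,0,0,0,0,0,1],
    [0.006,0,0,0,0,0,1],
    [0,0,0,0,0,0,1],
  ],
)

```text
time_s: 3.23
ee_pos: [0.5161, 0.0583, 0.0496]
eef_rot: [3.142, 0.001, 0.136]
force: [-5.9, -0.9, 3.6]
grip_width: 0.0003
grip_force: 2.9
```

Emit:
play_rows(
  commands=[
    [0.005,0,0,0,0,0,1],
    [0.005,0,0,0,0,0,1],
    [0.005,0,0,0,0,0,1],
    [0.005,0,0,0,0,0,1],
    [0.005,0,0,0,0,0,1],
    [0.004,0,0,0,0,0,1],
    [0,0,0,0,0,0,1],
  ],
)

```text
time_s: 3.82
ee_pos: [0.5446, 0.0622, 0.0495]
eef_rot: [3.142, 0.002, 0.136]
force: [-7.3, -1.2, 5.5]
grip_width: 0.0007
grip_force: 3.3
```

Emit:
play_rows(
  commands=[
    [0.003,0,0,0,0,0,1],
    [0.003,0,0,0,0,0,1],
    [0,0,0,0,0,0,1],
  ],
)

```text
time_s: 4.07
ee_pos: [0.5478, 0.0627, 0.0494]
eef_rot: [-3.142, 0.009, 0.136]
force: [-27.9, -5.2, 19.2]
grip_width: 0.0006
grip_force: 13.7
```

The inner stop is reached: force jumped to 28 N at about 60 mm of travel. Now I'll let go, back off and rise.

Emit:
play_rows(
  commands=[
    [-0.015,0,0,0,0,0,1],
    [-0.03,0,0,0,0,0,1],
    [-0.03,0,0,0,0,0,1],
    [-0.015,0,0,0,0,0,1],
    [0,0,0,0,0,0,1],
    [0,0,-0.03,0,0,0,1],
    [0,0,-0.04,0,0,0,1],
    [0,0,-0.04,0,0,0,1],
    [0,0,-0.04,0,0,0,1],
    [0,0,0,0,0,0,1],
    [0,0,0,0,0,0,1],
  ],
)

```text
time_s: 4.98
ee_pos: [0.4631, 0.051, 0.2016]
eef_rot: [3.141, -0.005, 0.136]
force: [1.2, -0.2, -1.3]
grip_width: 0.0005
grip_force: 0.0
```

```bash
python3 - <<'E'
from h import *
a=ctrl.camera("wrist");m=ctrl.camera_model("wrist"); cv2.imwrite("pics/w2.png",a[0:190,220:500]); cv2.imwrite("pics/w2b.png",cv2.resize(a[0:190,240:480],None,fx=3,fy=3,interpolation=cv2.INTER_CUBIC))
np.save("m2.npy",np.r_[m["rvec"],m["tvec"]]); o=ctrl.get_obs(); print(o["ee_pos"],o["eef_rot"],o["time_s"])
E
```

```text
[0.46213243 0.05098585 0.1997005 ] [ 3.14148068e+00 -1.33962113e-03  1.35951375e-01] 5.0333
```

View pics/w2b.png

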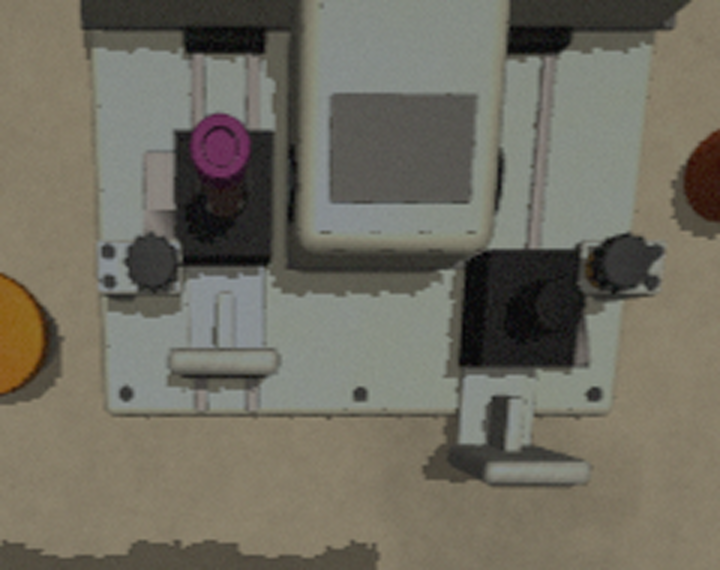

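The left carriage is caught at the middle: the plate moved in at crop px (222,362), with the pin down behind the tooth. Next I'll go halfway to the key and refine its position.

Emit:
play_rows(
  commands=[
    [0.03,-0.004,0,0,0,0,1],
    [0.03,-0.004,0,0,0,0,1],
    [0.03,-0.004,0,0,0,0,1],
    [0.02,-0.004,0,0,0,0,1],
    [0,0,0,0,0,0,1],
    [0,0,0,0,0,0,1],
  ],
)

```text
time_s: 5.53
ee_pos: [0.5681, 0.0818, 0.1971]
eef_rot: [-3.141, 0.004, 0.136]
force: [-0.7, -0.2, 0.4]
grip_width: 0.0003
grip_force: 0.0
```

```bash
python3 - <<'E'
from h import *
a=ctrl.camera("wrist");m=ctrl.camera_model("wrist"); cv2.imwrite("pics/w3.png",cv2.resize(a[0:240,220:480],None,fx=2.5,fy=2.5,interpolation=cv2.INTER_CUBIC))
np.save("m3.npy",np.r_[m["rvec"],m["tvec"]]); o=ctrl.get_obs(); print(o["ee_pos"],o["eef_rot"],o["time_s"])
E
```

```text
[0.5675796  0.08159391 0.19766703] [-3.14144572e+00  2.98541228e-03  1.36064421e-01] 5.5833
```

View pics/w3.png

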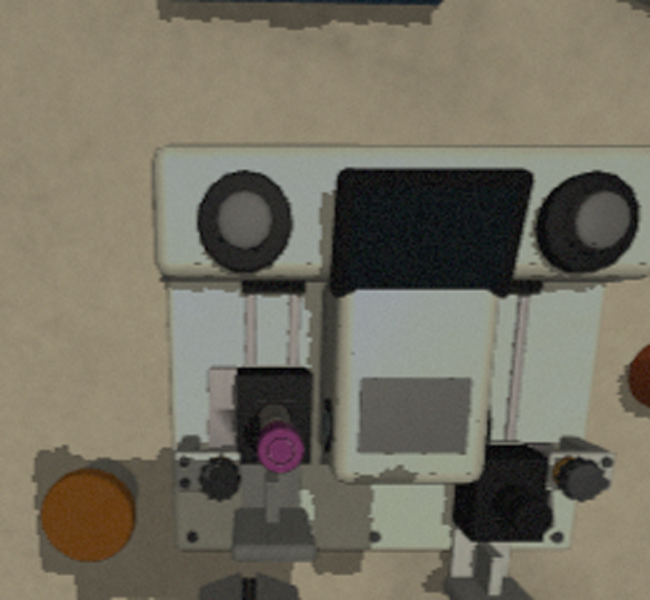

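The keys are at crop px (245,220) and (604,219), and everything is still in place.

```bash
python3 - <<'E'
from h import *
m=ctrl.camera_model("wrist"); o=ctrl.get_obs()
C=lambda x,y:((x+.5)/2.5-.5+220,(y+.5)/2.5-.5)
for z in(.075,.08):
    L=onz("wrist",C(245,220),z,m);R=onz("wrist",C(604,219),z,m); print(z,L.round(4),R.round(4),np.linalg.norm(L-R))
t=o["eef_rot"][2]; d=(L-o["ee_pos"])[:2]; print("tool x,y",d@[np.cos(t),np.sin(t)],d@[np.sin(t),-np.cos(t)])
E
```

```text
0.075 [0.6735 0.0967 0.075 ] [ 0.6927 -0.0411  0.075 ] 0.13906848798861662
0.08 [0.6731 0.0966 0.08  ] [ 0.6919 -0.0389  0.08  ] 0.13676659904969213
tool x,y 0.10657423592015698 -0.0005606331917209722
```

Emit:
play_rows(
  commands=[
    [0.03,0,0,0,0,0,1],
    [0.03,0,0,0,0,0,1],
    [0.03,0,0,0,0,0,1],
    [0.0165,-0.0005,0,0,0,0,1],
    [0,0,0,0,0,0,1],
    [0,0,0.035,0,0,0,1],
    [0,0,0.035,0,0,0,1],
    [0,0,0.025,0,0,0,1],
    [0,0,0.01,0,0,0,1],
    [0,0,0,0,0,0,1],
    [0,0,0,0,0,0,1],
  ],
)

```text
time_s: 6.5
ee_pos: [0.6737, 0.0965, 0.0958]
eef_rot: [3.142, -0.001, 0.136]
force: [-0.9, 0.6, 1.3]
grip_width: 0.0005
grip_force: 0.0
```

Emit:
play_rows(
  commands=[
    [0,0,0.003,0,0,0,1],
    [0,0,0.003,0,0,0,1],
    [0,0,0.002,0,0,0,1],
    [0,0,0,0,0,0,1],
  ],
)

```text
time_s: 6.83
ee_pos: [0.6737, 0.0966, 0.0866]
eef_rot: [3.142, -0.0, 0.136]
force: [-0.6, -0.7, 0.4]
grip_width: 0.0007
grip_force: 0.0
```

Emit:
play_rows(
  commands=[
    [0,0,0.002,0,0,0,1],
    [0,0,0.002,0,0,0,1],
    [0,0,0.002,0,0,0,1],
    [0,0,0,0,0,0,1],
  ],
)

```text
time_s: 7.17
ee_pos: [0.6737, 0.0966, 0.0801]
eef_rot: [-3.142, 0.0, 0.136]
force: [0.4, 0.3, 1.3]
grip_width: 0.0007
grip_force: 0.8
```

Emit:
play_rows(
  commands=[
    [0,0,0.001,0,0,0,1],
    [0,0,0.001,0,0,0,1],
    [0,0,0,0,0,0,1],
  ],
)

```text
time_s: 7.42
ee_pos: [0.6737, 0.0966, 0.0785]
eef_rot: [3.142, -0.0, 0.136]
force: [-0.4, -0.2, 2.7]
grip_width: 0.0001
grip_force: 1.3
```

Emit:
play_rows(
  commands=[
    [0,0,0.001,0,0,0,1],
    [0,0,0.001,0,0,0,1],
    [0,0,0,0,0,0,1],
  ],
)

```text
time_s: 7.67
ee_pos: [0.6738, 0.0966, 0.0765]
eef_rot: [-3.142, -0.0, 0.136]
force: [-0.3, -0.3, 4.8]
grip_width: 0.0007
grip_force: 1.9
```

Emit:
play_rows(
  commands=[
    [0,0,0.001,0,0,0,1],
    [0,0,0.001,0,0,0,1],
    [0,0,0,0,0,0,1],
  ],
)

```text
time_s: 7.92
ee_pos: [0.6739, 0.0966, 0.0761]
eef_rot: [3.142, -0.001, 0.136]
force: [-7.1, -0.9, 14.3]
grip_width: 0.0006
grip_force: 7.2
```

The key bottomed after about 5 mm, with a hard stop at 14 N. I'll release and rise.

Emit:
play_rows(
  commands=[
    [0,0,-0.004,0,0,0,1],
    [0,0,-0.01,0,0,0,1],
    [0,0,-0.03,0,0,0,1],
    [0,0,-0.04,0,0,0,1],
    [0,0,-0.04,0,0,0,1],
    [-0.03,0,0,0,0,0,1],
    [-0.04,0,0,0,0,0,1],
    [-0.04,0,0,0,0,0,1],
    [-0.04,0,0,0,0,0,1],
    [-0.04,0,0,0,0,0,1],
    [-0.02,0,0,0,0,0,1],
    [0,0,0,0,0,0,1],
    [0,0,0,0,0,0,1],
    [0,0,0,0,0,0,1],
  ],
)

```text
time_s: 9.08
ee_pos: [0.4664, 0.0682, 0.1989]
eef_rot: [3.142, -0.001, 0.136]
force: [-0.8, 0.6, 0.5]
grip_width: 0.0005
grip_force: 0.0
```

```bash
python3 - <<'E'
from h import *
a=ctrl.camera("wrist"); cv2.imwrite("pics/w4.png",a)
o=ctrl.get_obs(); print(o["ee_pos"],o["force"],o["time_s"])
E
```

```text
[0.46640674 0.06819808 0.19852521] [-1.41959114 -0.56047329  0.68081068] 9.1333
```

View pics/w4.png

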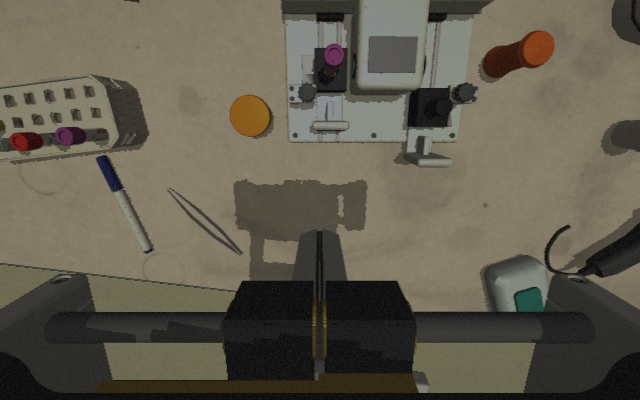

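The left carriage is still at the reading position, with its plate at (331,126) and the tube upright at (334,55). The right lane and the surrounding objects haven't moved, and the arm is clear.

```bash
python3 -c "
from station import ctrl
print(ctrl.hand_in())"
```

```text
the job is handed in; nothing more can be done
None
```

The job is handed in: I pushed the left lane's (sample tube) carriage to its inner stop and let it spring back to the reading position, then pressed that lane's start key fully and released it; the last picture showed nothing else moved.

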